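# Turn the loaf tin mouth down in the flip-over cradle

### The arm

A 6-joint arm with a two-finger parallel gripper is mounted at the origin on the work surface. World frame = base frame: x ahead of the robot, y to its left, z up, the work surface at z = 0. Lengths are in m, angles in rad, forces in N, time in s.
With the tool pointing down it reaches from about 0.225 to 0.875 m from the base axis. Payload 3.4 kg.
Tool frame: the origin (TCP) lies between the finger pads; the fingertips stand 8 mm ahead of it and the grasp point (between the pads) lies 11 mm behind it (env.nose_length is the z of the fingertips in the tool frame, in m); z points along the fingers, y is the line along which they close (so a half turn about z gives the same grasp; the last joint's range is limited). The gripper opens to 85 mm and grips with 20 to 120 N. Pads are 22 mm wide; open, the fingers measure 114 mm over their backs; the gripper's body (76 mm by 85 mm) begins 54 mm behind the grasp point. The pads swing forward as they close: fully open they stand 13 mm farther back than shut.
Start: joints at [-1.446, 0.276, 1.505, -0, 1.361, -0.121], TCP at [0.14, -0.558, 0.239] pointing down, gripper open.
Joint ranges: [-2.89, 2.89], [-0.75, 2.08], [0.22, 2.7], [-1.18, 4.32], [0.11, 2.71], [-2.7, 2.7]. Speed limits (rad/s): [2.57, 2.57, 3.14, 3.14, 3.14, 3.14].

### API

Orientations are given as a unit quaternion [w, x, y, z].
In Python, from bench import env gives the robot as it stands.
- The arm moves only by the tool jog_arm, never from a script. Its argument "motion" is a list of rows, each a list of 7 numbers: the shift along the tool's x, y, z in mm, then the turn, a rotation vector about the tool's x, y, z in units of 6 degrees (1.0 is 6 degrees), then the opening, from 0 (shut) to 1 (fully open). A call has exactly 5 rows; each row shifts and turns the commanded pose from where the row before left it, along the tool's axes as they then stand; what a row does not reach is not made up. A row lasts 1/8 s, in which the tool goes at most 62.5 mm and 10.7 degrees, less where a joint would pass 70% of its speed; a pose out of reach is approached as far as the arm can. A call is refused whole if a number of a shift passes 62.5 or a number of a turn 1, either way. A call with a gripper value outside its range is refused whole. The fingers move at their own pace and stop on an object; the grip force is fixed at half the most. Time passes only in rows, so rows that do not move let the fingers close, or fill a call up. It gives the time, the measured TCP pose, the force, the opening and the grip force at its end, in the units of the state.
- env.get_obs(): the state, without advancing time (a new reading comes with each control period).
- env.read_camera(name): name is "side" or "top" or "wrist"; returns a dict with "color" (420x560x3 uint8, red, green, blue), "z_map" (420x560 float32, m along the optical axis (not along the pixel's ray), 0 where there is no reading), "fx", "fy", "cx", "cy" (pixels), "rvec" (rotation vector, rad) and "tvec" (3), from world to camera coordinates, as OpenCV has them; the wrist camera has in their place "T_tool_cam" (4x4, takes a point from camera to tool coordinates, whose origin is the TCP and whose axes are the flange's). Camera axes: x right, y down, z forward; pixel columns grow to the right and rows downward; lengths in m; the calibration is good to about 2 mm. A picture is of the moment at which its call begins: read the wrist's pose just before it.
- env.close_job(): hands the job in; it is judged then, once.
Trained networks look in the newest picture that a camera, given by its name, has taken for a name from the list of things; names that differ only in an ending like _2 or _b are one class to them, and where a whole thing is asked for, a point or a joint stands for the part that bears it (a point fixed in the world has none). Each returns a list of dicts, best first, with "score" (0 to 1); they miss things now and then, are a little off and sometimes report something else, mostly with a low value. They report only what shows in the picture. A call takes as long as a camera call. They do not tell look-alikes from the thing itself.
- env.look_for(camera, name): "at" ([column, row] in pixels, amid what is visible of it).
- env.pinpoint(camera, name): "at" ([column, row] in pixels: a listed point, or the origin of a listed thing).
The state is a dict: "t": time; "joint_pos": joint angles; "qvel": joint speeds; "effort": joint torques, N m; "position": TCP position; "ee_rot": TCP orientation; "ft_force": force on the tool from outside, world axes, zero at the start; "torque": the same for the moment, N m; "opening": finger opening in m; "gripper_force": force on a finger pad.
Only numpy, scipy, OpenCV 4.12 (cv2) and the standard library are available. Lean on these libraries where they do the work, as an engineer would, in place of code of your own. Each camera call takes 0.05 s, during which the arm holds its last target. There are 200 camera calls.

### The job

Pick up the small oblong loaf tin and set it, mouth up, in the open hinged half of the flip-over cradle, let go of it, then take that half by its bar and swing it right over until the cradle is shut, so that the tin ends up mouth down on the slatted half. Leave the square tin and the round tin standing where they are.

Things in the scene. Friction and masses are not known exactly. Their poses are not given: they have to be found in the camera images.
- loaf_tin: Oblong open baking tin of plain dark metal, 130 (along its x) x 62 (along its y) x 48 mm high, 3 mm walls, about 0.2 kg, standing mouth up on the table. Origin: centre of the underside; z points out of the mouth. It can be gripped from above across its 62 mm width.
- cradle: Fixed half of the flip-over cradle, on a white board 190 x 216 x 12 mm. Origin: on the table, under the middle of the hinge line, which runs along its x, 49 mm above the table. Hinge brackets stand only at the two ends (beyond 78 mm from the middle, up to 60 mm high). The slatted nest is on the +y side, the open hinged half on the -y side.
- pocket (a point): Floor centre of the pocket for the tin in the hinged half; open, it is at x 0, y -52, z 22 mm of the cradle, axes parallel to the cradle's. Free room 152 mm along x, 84 along y. 20 mm end walls, 8 mm lip on -y, two 42 mm rubber-faced posts on the hinge side (+y). Lip and hinge side are open over the middle 72 mm, for fingers beside a tin laid with its length along x.
- nest (a point): Floor centre of the slatted steel nest where the tin must end mouth down: x 0, y 52, z 22 mm of the cradle, axes as the cradle's. Free room 152 mm along x, 84 along y; 22 mm outer wall, 18 mm end walls.
- cradle_leaf (a joint): Angle of the hinged half, rad: 0 lying open on the -y side of the cradle, 1.57 upright, 3.14 shut over the nest (plates then 54 mm apart, not pressing the tin). Turns freely with a slight damping; lifting it by the bar takes about 2 to 4 N, and it sinks shut by itself only once well past upright (beyond about 2.3 rad).
- bar (a point): Middle of the black round bar, 12 mm thick and 110 mm long, parallel to the hinge, at the free edge of the hinged half: 146 mm from the hinge line and level with it (49 mm above the table) when open and when shut. It may turn between the fingers. It stands 40 mm clear of the plate's edge, held by thin arms 55 mm either side of its middle.
- square_tin: Bystander: square open tin of the same metal, 84 x 84 x 45 mm, loose. Origin: centre of the underside.
- round_tin: Bystander: round open tin of the same metal, 88 mm across, 50 mm high, loose. Origin: centre of the underside.
Things that resemble listed ones, but are neither listed nor needed, are in the scene too. What is shaped like the loaf_tin but red is not meant.

How it is judged:
By the outcome, as a careful person would: the job done as asked, in the order asked, and still so for the second after the job is handed in, with the robot touching nothing.
It also fails if it takes over 56 s, if anything falls off the work surface, if the arm or the gripper's body presses on something with over 40 N, if the wrist force passes 120 N, or if a joint passes its speed limit or range.

## Working session

There is one attempt and no reset: what is moved stays moved. The work goes in short steps, Python scripts to look and compute and a tool call to move; the robot and the scene stay as the last step left them, time stands still between calls to the robot, and variables do not carry over. Pictures are saved under pics/ and viewed, at most 10 in all, crops included, and the job is handed in when it is done.

Besides the shell and the picture viewer there is one more tool, called after "Emit:" as name(argument=value, ...) on one line, values as JSON. jog_arm: Moves the arm, as the interface text tells. Its arguments: {"type":"object","properties":{"motion":{"type":"array"}},"required":["motion"]}

```bash
mkdir -p pics; ls
cat > h.py <<'E'
import numpy as np, cv2
from scipy.spatial.transform import Rotation as R
from bench import env
def T_cam(im):
    M=np.eye(4)
    if 'T_tool_cam' in im:
        o=env.get_obs(); q=o['ee_rot']; M[:3,:3]=R.from_quat([q[1],q[2],q[3],q[0]]).as_matrix(); M[:3,3]=o['position']
        return M@np.array(im['T_tool_cam'])
    r=cv2.Rodrigues(np.array(im['rvec'],float))[0]; M[:3,:3]=r.T; M[:3,3]=-r.T@np.array(im['tvec']).ravel(); return M
def cloud(im):
    z=im['z_map']; v,u=np.mgrid[:z.shape[0],:z.shape[1]]
    P=np.stack([(u-im['cx'])/im['fx']*z,(v-im['cy'])/im['fy']*z,z],-1)
    M=T_cam(im); W=P@M[:3,:3].T+M[:3,3]; W[z==0]=np.nan; return W
def at_z(im,px,zw):
    M=T_cam(im); d=M[:3,:3]@np.array([(px[0]-im['cx'])/im['fx'],(px[1]-im['cy'])/im['fy'],1])
    return M[:3,3]+d*(zw-M[2,3])/d[2]
def save(im,n): cv2.imwrite('pics/'+n,im['color'][:,:,::-1])
E
python3 - <<'E'
from h import *
for c in ['top','side']:
    im=env.read_camera(c); save(im,c+'1.png'); W=cloud(im)
    for n in ['loaf_tin','cradle','pocket','nest','bar','square_tin','round_tin']:
        for d in env.look_for(c,n)[:3]:
            u,v=map(int,d['at']); print(c,'look',n,np.round(d['at']),round(d['score'],2),np.round(W[v,u],3))
        for d in env.pinpoint(c,n)[:3]:
            z={'pocket':.022,'nest':.022,'bar':.049}.get(n,0); print(c,'pin',n,np.round(d['at']),round(d['score'],2),np.round(at_z(im,d['at'],z),3))
print(env.get_obs()['t'],env.get_obs()['ee_rot'],env.nose_length)
E
```

```text
pics
top look loaf_tin [441. 243.] 0.89 [ 0.416 -0.509  0.002]
top look loaf_tin [373. 185.] 0.75 [ 0.539 -0.362  0.002]
top look loaf_tin [362. 279.] 0.74 [ 0.332 -0.335  0.003]
top pin loaf_tin [370. 186.] 0.8 [ 0.537 -0.356  0.   ]
top pin loaf_tin [359. 277.] 0.72 [ 0.336 -0.328  0.   ]
top pin loaf_tin [436. 244.] 0.68 [ 0.41  -0.499  0.   ]
top look cradle [154. 161.] 0.66 [0.581 0.122 0.011]
top pin cradle [152. 163.] 0.73 [0.577 0.13  0.   ]
top pin cradle [371. 190.] 0.45 [ 0.527 -0.358  0.   ]
top look pocket [175. 158.] 0.72 [0.586 0.075 0.021]
top pin pocket [174. 158.] 0.92 [0.583 0.076 0.022]
top pin pocket [153. 162.] 0.21 [0.574 0.122 0.022]
top look nest [157. 161.] 0.94 [0.576 0.115 0.023]
top pin nest [129. 155.] 0.7 [0.588 0.174 0.022]
top look bar [174. 159.] 0.82 [0.583 0.078 0.024]
top look bar [374. 185.] 0.58 [ 0.541 -0.363  0.006]
top pin bar [215. 157.] 0.93 [ 0.58  -0.015  0.049]
top look square_tin [294. 210.] 0.79 [ 0.478 -0.185  0.004]
top look square_tin [154. 163.] 0.53 [nan nan nan]
top pin square_tin [295. 215.] 0.68 [ 0.469 -0.189  0.   ]
top look 
[... 935 characters left out ...]
]
side look bar [296. 174.] 0.85 [0.59  0.085 0.02 ]
side pin bar [303. 186.] 0.96 [ 0.576 -0.019  0.049]
side pin bar [292. 174.] 0.7 [0.564 0.048 0.049]
side look square_tin [284. 239.] 0.58 [ 0.463 -0.168  0.005]
side look square_tin [344. 228.] 0.33 [ 0.639 -0.174  0.   ]
side look square_tin [287. 169.] 0.16 [0.568 0.108 0.025]
side pin square_tin [287. 247.] 0.77 [ 0.464 -0.198  0.   ]
side pin square_tin [292. 172.] 0.31 [0.59  0.121 0.   ]
side look round_tin [345. 227.] 0.64 [ 0.644 -0.177  0.002]
side pin round_tin [344. 237.] 0.7 [ 0.624 -0.213  0.   ]
side pin round_tin [335. 281.] 0.29 [ 0.539 -0.356  0.   ]
1.5 [2.26165340e-05 9.92457551e-01 1.22588781e-01 1.84187678e-05] 0.008
```

View pics/top1.png

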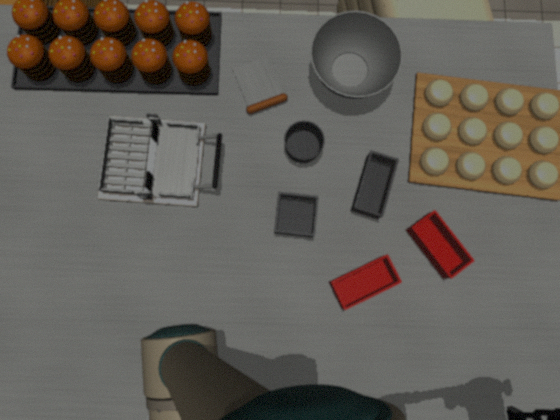

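View pics/side1.png

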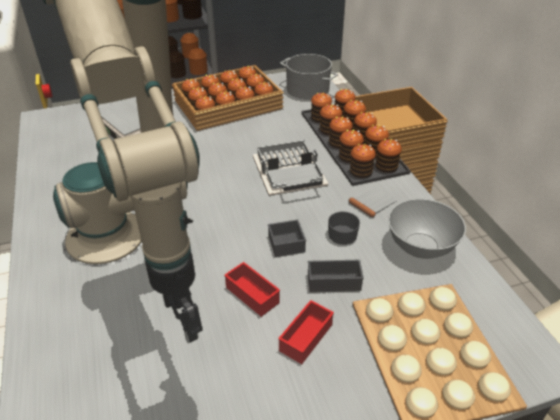

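The top picture shows the dark loaf tin at (373,185), with red look-alikes at (440,243) and (365,280). The cradle is at (155,162): nest on the left (+y), hinged half with its bar on the right at (215,160).

Run:
```python
from h import *
A=[]
for c in ['top','side']:
    im=env.read_camera(c); W=cloud(im)
    for nm,(x,y,r),zr in [('loaf',(.54,-.36,.10),(.036,.06)),('cradleboard',(.58,.12,.17),(.005,.075)),('bar',(.58,-.017,.075),(.04,.065))]:
        m=(abs(W[...,0]-x)<r)&(abs(W[...,1]-y)<(r if nm!='bar' else .025))&(W[...,2]>zr[0])&(W[...,2]<zr[1])
        p=W[m]; 
        if len(p)<8: print(nm,len(p)); continue
        print(c,nm,len(p),cv2.minAreaRect(p[:,:2].astype(np.float32)*1000), np.round(p.mean(0),3))
    if c=='top': 
        u=cv2.resize(im['color'][90:240,80:420],None,fx=2.3,fy=2.3,interpolation=cv2.INTER_CUBIC); cv2.imwrite('pics/crop1.png',u[:,:,::-1])
```

```text
top loaf 561 ((520.9338989257812, -399.3797607421875), (152.85350036621094, 133.82806396484375), 72.35487365722656) [ 0.527 -0.366  0.047]
top cradleboard 9450 ((582.539306640625, 119.76616668701172), (345.209716796875, 326.6645812988281), 2.023074150085449) [0.585 0.12  0.023]
top bar 363 ((573.5402221679688, -10.217845916748047), (32.21974182128906, 120.86498260498047), 89.28018951416016) [ 0.572 -0.017  0.053]
side loaf 630 ((520.869140625, -398.96734619140625), (154.5891876220703, 132.55262756347656), 72.08415985107422) [ 0.526 -0.369  0.045]
side cradleboard 3252 ((581.7838134765625, 120.6968002319336), (339.62078857421875, 337.8953552246094), 0.7809483408927917) [0.583 0.113 0.025]
side bar 164 ((572.4339599609375, -16.337326049804688), (33.9302864074707, 118.44419860839844), 88.89849853515625) [ 0.571 -0.021  0.053]
```

View pics/crop1.png

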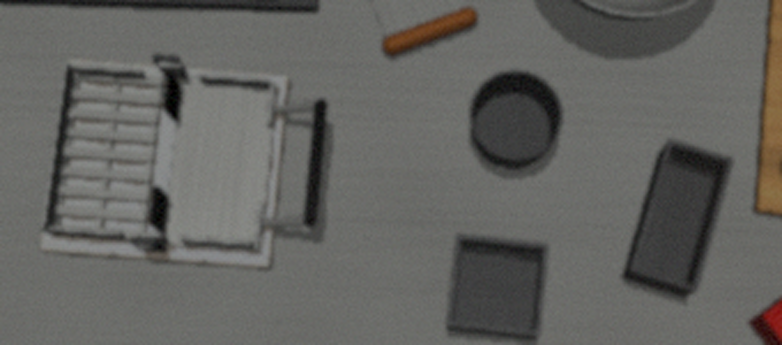

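```bash
cat > m.py <<'E'
from h import *
for c in ['top','side']:
    im=env.read_camera(c); W=cloud(im); C=im['color'].astype(int); X,Y,Z=W[...,0],W[...,1],W[...,2]
    red=C[...,0]>1.5*C[...,2]+10
    m=(abs(X-.535)<.085)&(abs(Y+.36)<.07)&(Z>.036)&(Z<.06)&~red
    n,l,s,_=cv2.connectedComponentsWithStats(cv2.dilate(m.astype(np.uint8),np.ones((5,5))))
    k=1+np.argmax(s[1:,4]); p=W[m&(l==k)][:,:2].astype(np.float32)*1000
    print(c,'loaf',len(p),cv2.minAreaRect(p))
    m=(abs(X-.58)<.08)&(abs(Y+.02)<.03)&(Z>.042)&(Z<.065)
    p=W[m]; p=p[C[m].sum(1)<150]; 
    print('bar',len(p),p.mean(0),cv2.fitLine(p[:,:2].astype(np.float32),cv2.DIST_HUBER,0,.001,.001).ravel(), np.percentile(p[:,0],[1,99]))
    m=(abs(X-.58)<.14)&(abs(Y-.12)<.14)&(Z>.006)&(Z<.08); p=W[m]
    n,l,s,_=cv2.connectedComponentsWithStats(m.astype(np.uint8)); k=1+np.argmax(s[1:,4]); p=W[(l==k)&(Z<.03)][:,:2].astype(np.float32)*1000
    print('board',cv2.minAreaRect(p))
E
python3 m.py
```

```text
top loaf 522 ((534.1133422851562, -358.17926025390625), (64.55388641357422, 133.06768798828125), 73.44058227539062)
bar 262 [ 0.57151931 -0.01975286  0.05414672] [ 0.99908847 -0.04268786  0.5715193  -0.01975286] [0.51519244 0.62906271]
board ((587.7080078125, 124.74995422363281), (219.0315399169922, 204.9219970703125), 87.21705627441406)
side loaf 561 ((533.8994140625, -358.3078308105469), (70.89524841308594, 132.5479278564453), 73.50401306152344)
bar 8 [ 0.60363732 -0.0245712   0.05390099] [ 0.9902293  -0.13944846  0.60363734 -0.0245712 ] [0.58499684 0.62080799]
board ((582.8150634765625, 125.81002807617188), (227.71279907226562, 201.17283630371094), 87.97256469726562)
```

```bash
cat > p.py <<'E'
import sys
from h import *
def plan(pos,yaw,n,g,start=None,rows5=True):
    """target TCP pos (m), tool-x yaw (deg), tool down. prints rows"""
    o=env.get_obs(); q=o['ee_rot']
    P=np.array(o['position']); M=R.from_quat([q[1],q[2],q[3],q[0]])
    if start is not None: P,M=start
    y=np.radians(yaw); T=R.from_matrix(np.array([[np.cos(y),np.sin(y),0],[np.sin(y),-np.cos(y),0],[0,0,-1]]).T)
    out=[]
    for k in range(n):
        d=M.inv().apply((np.array(pos)-P)/(n-k))*1000; r=(M.inv()*T).as_rotvec()/(n-k)/np.radians(6)
        d=np.round(d); r=np.round(r,2); out.append([*map(int,d),*map(float,r),g])
        P=P+M.apply(d/1000); M=M*R.from_rotvec(r*np.radians(6))
    for i in range(0,n,5): print(out[i:i+5])
    return P,M
E
python3 - <<'E'
from p import *
plan([.534,-.358,.17],-16.6,10,1)
E
```

```text
[[43, -10, 7, 0.0, -0.0, 0.51, 1], [43, -12, 7, 0.0, -0.0, 0.51, 1], [42, -14, 7, 0.0, -0.0, 0.51, 1], [41, -17, 7, 0.0, -0.0, 0.51, 1], [40, -19, 7, 0.0, -0.0, 0.51, 1]]
[[39, -21, 7, 0.0, -0.0, 0.51, 1], [38, -23, 7, 0.0, -0.0, 0.51, 1], [36, -24, 7, 0.0, -0.0, 0.51, 1], [35, -27, 7, 0.0, -0.0, 0.52, 1], [34, -28, 6, 0.0, -0.0, 0.51, 1]]
```

Emit:
jog_arm(motion=[[43,-10,7,0,0,0.51,1],[43,-12,7,0,0,0.51,1],[42,-14,7,0,0,0.51,1],[41,-17,7,0,0,0.51,1],[40,-19,7,0,0,0.51,1]])

```text
t: 2.33
position: [0.3388, -0.4565, 0.2042]
ee_rot: [0.0, 1.0, -0.012, 0.0]
ft_force: [0.3, -1.0, -0.2]
opening: 0.0851
gripper_force: 0.0
```

Emit:
jog_arm(motion=[[39,-21,7,0,0,0.51,1],[38,-23,7,0,0,0.51,1],[36,-24,7,0,0,0.51,1],[35,-27,7,0,0,0.52,1],[34,-28,6,0,0,0.51,1]])

```text
t: 2.95
position: [0.5355, -0.3574, 0.17]
ee_rot: [0.0, 0.989, -0.145, -0.0]
ft_force: [-0.4, -0.7, 0.3]
opening: 0.0854
gripper_force: 0.0
```

Run:
```python
from p import *
im=env.read_camera('wrist'); save(im,'w1.png'); W=cloud(im); C=im['color'].astype(int); X,Y,Z=np.moveaxis(W,-1,0)
red=C[...,0]>1.5*C[...,2]+10
m=(abs(X-.535)<.085)&(abs(Y+.36)<.08)&(Z>.036)&(Z<.06)&~red
n,l,s,_=cv2.connectedComponentsWithStats(cv2.dilate(m.astype(np.uint8),np.ones((5,5)))); k=1+np.argmax(s[1:,4])
p=W[m&(l==k)][:,:2].astype(np.float32)*1000; print(len(p),cv2.minAreaRect(p))
o=env.get_obs(); print(o['t'],o['position'],o['ee_rot'],o['opening'])
plan([.534,-.358,.024],-16.6,5,1)
```

```text
3450 ((541.1503295898438, -354.4753112792969), (64.2363510131836, 132.23509216308594), 73.50885772705078)
3.0 [ 0.54058119 -0.35440112  0.16906068] [-0.00183915  0.98951389 -0.1444079   0.00228635] 0.08525071372596511
[[-1, 1, 29, -0.01, -0.01, -0.0, 1], [-1, 1, 29, -0.01, -0.01, -0.0, 1], [-1, 1, 29, -0.01, -0.01, -0.0, 1], [-1, 1, 29, -0.01, -0.0, -0.0, 1], [-2, 2, 29, -0.0, -0.01, -0.0, 1]]
```

View pics/w1.png

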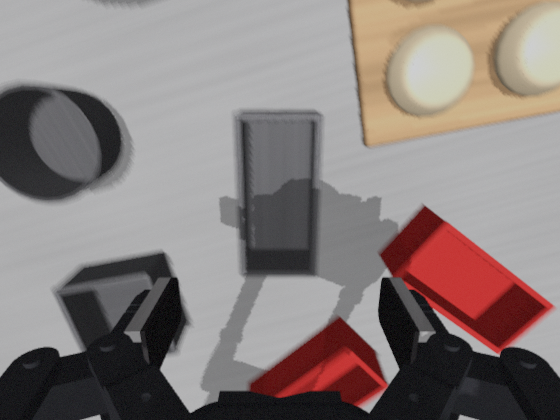

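The wrist picture shows the dark tin at (278,190), upright between the fingers' lines, with red tins at (465,275) and (330,370) clear of the finger paths. I descend now.

Emit:
jog_arm(motion=[[0,0,30,0,0,0,1],[0,0,30,0,0,0,1],[0,0,25,0,0,0,1],[0,0,10,0,0,0,1],[0,0,0,0,0,0,1]])

```text
t: 3.62
position: [0.534, -0.3582, 0.075]
ee_rot: [-0.0, 0.99, -0.144, -0.0]
ft_force: [-0.3, -0.8, 1.2]
opening: 0.0854
gripper_force: 0.0
```

Run:
```python
from p import *
o=env.get_obs(); print(o['t'],o['position'],o['ee_rot'],o['qvel'])
plan([.534,-.358,.024],-16.6,3,1)
```

```text
3.625 [ 0.53404118 -0.35821152  0.07495169] [-1.95481176e-04  9.89551846e-01 -1.44176826e-01 -3.86542134e-04] [-0.00032045 -0.02119531 -0.02650623  0.00080407  0.0024838   0.00040666]
[[0, 0, 17, -0.0, 0.0, 0.0, 1], [0, 0, 17, -0.0, 0.0, 0.0, 1], [0, 0, 17, -0.0, 0.01, 0.0, 1]]
```

Emit:
jog_arm(motion=[[1,0,20,0,0,0,1],[0,0,20,0,0,0,1],[0,0,11,0,0,0,1],[0,0,0,0,0,0,1],[0,0,0,0,0,0,0.4]])

```text
t: 4.25
position: [0.5358, -0.3591, 0.0254]
ee_rot: [0.001, 0.99, -0.144, 0.001]
ft_force: [-0.1, -0.9, 0.1]
opening: 0.0699
gripper_force: 0.0
```

Emit:
jog_arm(motion=[[0,0,0,0,0,0,0.4],[0,0,0,0,0,0,0.4],[0,0,0,0,0,0,0.4],[0,0,0,0,0,0,0.4],[0,0,0,0,0,0,0.4]])

```text
t: 4.88
position: [0.5361, -0.3592, 0.0258]
ee_rot: [0.001, 0.99, -0.144, 0.001]
ft_force: [-0.6, -0.7, 6.7]
opening: 0.0612
gripper_force: 67.9
```

Run:
```python
from p import *
y=np.radians(-16.6);T=R.from_matrix(np.array([[np.cos(y),np.sin(y),0],[np.sin(y),-np.cos(y),0],[0,0,-1]]).T)
s=(np.array([.535,-.358,.164]),T)
plan([.56,.0,.17],-3,8,.4,s)
```

```text
[[-10, -44, -1, 0.0, 0.0, -0.28, 0.4], [-8, -44, -1, 0.0, 0.0, -0.28, 0.4], [-7, -44, -1, 0.0, 0.0, -0.28, 0.4], [-6, -44, -1, 0.0, 0.0, -0.29, 0.4], [-5, -45, -1, 0.0, 0.0, -0.28, 0.4]]
[[-3, -45, 0, 0.0, 0.0, -0.29, 0.4], [-2, -45, -1, 0.0, 0.0, -0.28, 0.4], [-1, -45, 0, 0.0, 0.0, -0.29, 0.4]]
```

Emit:
jog_arm(motion=[[0,0,-20,0,0,0,0.4],[0,0,-30,0,0,0,0.4],[0,0,-35,0,0,0,0.4],[0,0,-35,0,0,0,0.4],[0,0,-20,0,0,0,0.4]])

```text
t: 5.5
position: [0.5354, -0.3587, 0.1659]
ee_rot: [0.0, 0.99, -0.144, 0.001]
ft_force: [-0.1, -0.5, -2.2]
opening: 0.0611
gripper_force: 67.2
```

Emit:
jog_arm(motion=[[-10,-44,-1,0,0,-0.28,0.4],[-8,-44,-1,0,0,-0.28,0.4],[-7,-44,-1,0,0,-0.28,0.4],[-6,-44,-1,0,0,-0.29,0.4],[-5,-45,-1,0,0,-0.28,0.4]])

```text
t: 6.12
position: [0.5501, -0.1334, 0.1688]
ee_rot: [-0.0, 0.998, -0.07, -0.001]
ft_force: [-0.2, 0.2, -2.5]
opening: 0.0605
gripper_force: 67.1
```

Emit:
jog_arm(motion=[[-3,-45,0,0,0,-0.29,0.4],[-2,-45,-1,0,0,-0.28,0.4],[-1,-45,0,0,0,-0.29,0.4],[0,0,0,0,0,0,0.4],[0,0,0,0,0,0,0.4]])

```text
t: 6.75
position: [0.5593, -0.0003, 0.1699]
ee_rot: [0.0, 1.0, -0.025, -0.0]
ft_force: [0.6, -1.1, -2.1]
opening: 0.0609
gripper_force: 67.1
```

Run:
```python
from h import *
o=env.get_obs(); im=env.read_camera('wrist'); save(im,'w2.png'); np.savez('w2.npz',W=cloud(im),C=im['color']); print(o['t'],o['position'],o['ee_rot'])
for n in ['pocket','bar','nest','cradle']:
    for d in env.pinpoint('wrist',n)[:2]: print(n,np.round(d['at']),round(d['score'],2),np.round(at_z(im,d['at'],{'pocket':.022,'nest':.022,'bar':.049}.get(n,0)),4))
```

```text
6.75 [ 5.59346318e-01 -2.75888535e-04  1.69903620e-01] [ 4.15010412e-04  9.99675938e-01 -2.54488597e-02 -4.50745918e-04]
pocket [183. 174.] 0.69 [0.5807 0.0772 0.022 ]
cradle [132. 170.] 0.56 [0.5824 0.1283 0.    ]
```

View pics/w2.png

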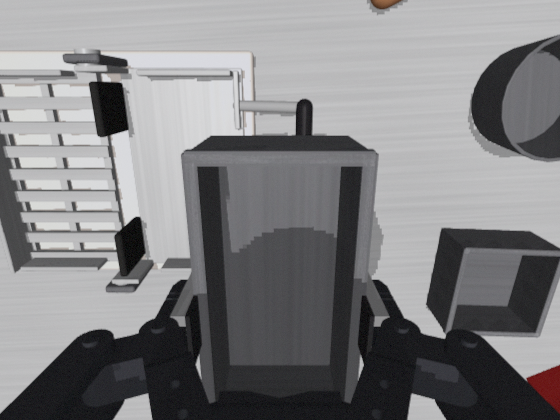

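The tin is held level and upright in the gripper. The cradle is to the left: board edge near row 54, hinge posts at (110,107) and (130,245), bar end at (304,103). It is nearly parallel to the tool. I fit it from the depth data.

Run:
```python
import numpy as np,cv2
d=np.load('w2.npz');W=d['W'];C=d['C'].astype(int);X,Y,Z=np.moveaxis(W,-1,0)
def line(m,nm):
    p=W[m]; 
    if len(p)<10: print(nm,len(p));return
    v=cv2.fitLine(p[:,:2].astype(np.float32),cv2.DIST_HUBER,0,.001,.001).ravel(); print(nm,len(p),np.round(p.mean(0),4),'dir deg',np.degrees(np.arctan2(v[1],v[0])),'min',p.min(0).round(4),'max',p.max(0).round(4))
v,u=np.mgrid[:420,:560]
# far end walls (row ~70)
line((v>60)&(v<82)&(u>135)&(u<235)&(Z>.033)&(Z<.06),'pocket far wall')
line((v>60)&(v<85)&(u>2)&(u<60)&(Z>.03)&(Z<.06),'nest far wall')
line((v>95)&(v<135)&(u>292)&(u<316)&(Z>.045)&(Z<.06),'bar end')
# board far edge
e=[]
for c in range(5,60,3):
    r=np.where((Z[:70,c]>.007)&(Z[:70,c]<.017))[0]; 
    if len(r): e.append(W[r[0],c])
for c in range(130,245,3):
    r=np.where((Z[:70,c]>.007)&(Z[:70,c]<.017))[0]; 
    if len(r): e.append(W[r[0],c])
e=np.array(e,np.float32); l=cv2.fitLine(e[:,:2].copy(),cv2.DIST_HUBER,0,.001,.001).ravel(); print('board far edge',l,np.degrees(np.arctan2(l[1],l[0])))
# board near (bar-side) edge: column ~252
e=[]
for r in range(60,95,2):
    c=np.where((Z[r,225:275]>.007)&(Z[r,225:275]<.017))[0]
    if len(c): e.append(W[r,225+c[-1]])
e=np.array(e,np.float32); l=cv2.fitLine(e[:,:2].copy(),cv2.DIST_HUBER,0,.001,.001).ravel(); print('board bar edge',l)
dark=(C.sum(2)<120)&(u<160)&(v>75)&(v<280)&(Z>.03)
line(dark&(v<140),'post far');line(dark&(v>210),'post near')
m=(Z>.018)&(Z<.027)&(u>135)&(u<183)&(v>80)&(v<260); print('floor',W[m].mean(0))
```

```text
pocket far wall 655 [0.6576 0.0613 0.0411] dir deg 87.003105 min [0.6541 0.0288 0.0343] max [0.6613 0.0946 0.0436]
nest far wall 398 [0.6633 0.1696 0.039 ] dir deg 87.32933 min [0.6604 0.1485 0.0343] max [0.6663 0.1924 0.0418]
bar end 621 [ 0.6241 -0.0208  0.0527] dir deg 1.647674 min [ 0.6115 -0.0273  0.0453] max [ 0.6361 -0.014   0.056 ]
board far edge [0.05798907 0.99831724 0.6760336  0.09679272] 86.6756
board bar edge [ 0.9972768  -0.0737498   0.65294105  0.01527259]
post far 1289 [0.6369 0.1144 0.0501] dir deg -3.4571247 min [0.6185 0.1124 0.03  ] max [0.6536 0.1196 0.0652]
post near 936 [0.5311 0.1201 0.05  ] dir deg -2.882996 min [0.5119 0.1184 0.0302] max [0.5471 0.1258 0.0649]
floor [0.58490917 0.09649536 0.02144816]
```

Run:
```python
from p import *
s=plan([.580,.0795,.155],-3.1,3,.4)
plan([.580,.0795,.058],-3.1,5,.4,s)
```

```text
[[5, -27, 5, 0.0, 0.0, 0.0, 0.4], [5, -27, 5, 0.0, 0.0, 0.0, 0.4], [6, -28, 5, 0.0, 0.0, 0.01, 0.4]]
[[0, 0, 19, 0.0, 0.0, -0.0, 0.4], [0, 0, 20, 0.0, 0.0, -0.0, 0.4], [0, 0, 19, 0.0, 0.0, -0.0, 0.4], [0, 0, 20, 0.0, 0.0, -0.0, 0.4], [0, 0, 19, 0.0, 0.0, -0.0, 0.4]]
```

Emit:
jog_arm(motion=[[5,-27,5,0,0,0,0.4],[5,-27,5,0,0,0,0.4],[6,-28,5,0,0,0.01,0.4],[0,0,15,0,0,0,0.4],[0,0,20,0,0,0,0.4]])

```text
t: 7.62
position: [0.5801, 0.0801, 0.1197]
ee_rot: [0.0, 1.0, -0.026, 0.0]
ft_force: [0.3, 0.0, -2.3]
opening: 0.0612
gripper_force: 67.2
```

Emit:
jog_arm(motion=[[0,0,20,0,0,0,0.4],[0,0,20,0,0,0,0.4],[0,0,15,0,0,0,0.4],[0,0,7,0,0,0,0.4],[0,0,0,0,0,0,0.4]])

```text
t: 8.25
position: [0.5797, 0.0806, 0.0579]
ee_rot: [0.0, 1.0, -0.027, -0.0]
ft_force: [0.8, 0.3, -1.8]
opening: 0.0612
gripper_force: 67.2
```

Bottom of the tin is about 10 mm above the pocket floor. I set it down, then release.

Emit:
jog_arm(motion=[[0,0,4,0,0,0,0.4],[0,0,3,0,0,0,0.4],[0,0,2,0,0,0,0.4],[0,0,1,0,0,0,0.4],[0,0,0,0,0,0,0.4]])

```text
t: 8.88
position: [0.5799, 0.081, 0.0483]
ee_rot: [0.0, 1.0, -0.026, 0.0]
ft_force: [-0.2, -0.0, -1.8]
opening: 0.0609
gripper_force: 67.2
```

Emit:
jog_arm(motion=[[0,0,0,0,0,0,1],[0,0,0,0,0,0,1],[0,0,0,0,0,0,1],[0,0,0,0,0,0,1],[0,0,-10,0,0,0,1]])

```text
t: 9.5
position: [0.5792, 0.0809, 0.0579]
ee_rot: [0.0, 1.0, -0.026, -0.001]
ft_force: [-0.5, -0.4, 1.4]
opening: 0.0853
gripper_force: 0.0
```

Emit:
jog_arm(motion=[[0,0,-25,0,0,0,1],[0,0,-35,0,0,0,1],[0,0,-32,0,0,0,1],[-1,30,0,0,0,0,1],[0,40,0,0,0,0,1]])

```text
t: 10.12
position: [0.5757, 0.0111, 0.1518]
ee_rot: [0.0, 1.0, -0.025, 0.001]
ft_force: [1.3, 0.0, -0.4]
opening: 0.0854
gripper_force: 0.0
```

Emit:
jog_arm(motion=[[0,29,0,0,0,0,1],[0,0,0,0,0,0,1],[0,0,0,0,0,0,1],[0,0,0,0,0,0,1],[0,0,0,0,0,0,1]])

```text
t: 10.75
position: [0.5737, -0.017, 0.1503]
ee_rot: [-0.0, 1.0, -0.026, 0.0]
ft_force: [0.5, -0.8, 0.0]
opening: 0.0855
gripper_force: 0.0
```

Run:
```python
from h import *
o=env.get_obs(); im=env.read_camera('wrist'); save(im,'w3.png'); W=cloud(im); np.savez('w3.npz',W=W,C=im['color']); print(o['t'],o['position'],o['ee_rot'])
X,Y,Z=np.moveaxis(W,-1,0)
p=W[(abs(X-.5746)<.05)&(abs(Y+.018)<.02)&(Z>.046)&(Z<.065)]
print('bar',len(p),p.mean(0),cv2.fitLine(p[:,:2].astype(np.float32),cv2.DIST_HUBER,0,.001,.001).ravel())
p=W[(abs(X-.58)<.08)&(abs(Y-.08)<.045)&(Z>.066)&(Z<.078)][:,:2].astype(np.float32)*1000; print('tin',len(p),cv2.minAreaRect(p))
```

```text
10.75 [ 0.57373734 -0.01695457  0.15031708] [-3.09671830e-05  9.99669527e-01 -2.57067180e-02  2.25226552e-06]
bar 2262 [ 0.57827127 -0.0186419   0.05293894] [ 0.9985243  -0.054307    0.5645411  -0.01793986]
tin 4645 ((579.3124389648438, 81.00601959228516), (65.30260467529297, 132.42225646972656), 87.01675415039062)
```

View pics/w3.png

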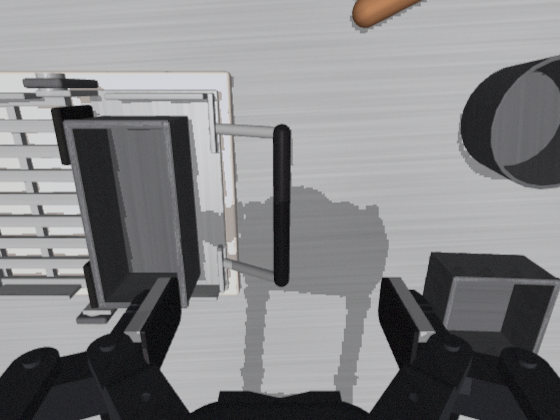

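The tin sits level in the pocket, mouth up and clear of the end walls. The bar runs from (282,130) to (282,280), parallel to the tool. I descend with the fingers half open.

Emit:
jog_arm(motion=[[1,1,15,0,0,0,0.45],[0,0,30,0,0,0,0.45],[0,0,30,0,0,0,0.45],[0,0,20,0,0,0,0.45],[0,0,0,0,0,0,0.45]])

```text
t: 11.42
position: [0.5728, -0.0186, 0.0528]
ee_rot: [-0.0, 1.0, -0.026, -0.003]
ft_force: [-1.3, 0.3, 1.3]
opening: 0.0386
gripper_force: 0.0
```

Emit:
jog_arm(motion=[[0,0,10,0,0,0,0.45],[0,0,6,0,0,0,0.45],[0,0,0,0,0,0,0.45],[0,0,0,0,0,0,0],[0,0,0,0,0,0,0]])

```text
t: 12.05
position: [0.575, -0.0184, 0.0399]
ee_rot: [-0.0, 1.0, -0.027, 0.001]
ft_force: [0.1, 2.8, 1.0]
opening: 0.0101
gripper_force: 58.4
```

Emit:
jog_arm(motion=[[0,0,0,0,0,0,0],[0,0,0,0,0,0,0],[0,0,0,0,0,0,0],[0,0,0,0,0,0,0],[0,0,0,0,0,0,0]])

```text
t: 12.68
position: [0.575, -0.0184, 0.0398]
ee_rot: [-0.0, 1.0, -0.026, 0.0]
ft_force: [0.0, 4.5, 5.6]
opening: 0.0103
gripper_force: 58.7
```

Run:
```python
import numpy as np
# tool y = -cradle y, tool z down. start angle 0; tool shift per 6 deg
th=np.radians(np.arange(0,181,6)); Y=-146*np.cos(th);Z=146*np.sin(th)
r=[];py=Y[0];pz=Z[0]
for a,b in zip(Y[1:],Z[1:]):
    dy,dz=round(a-py,1),round(b-pz,1); py+=dy;pz+=dz; r.append([0,round(-dy,1),round(-dz,1),0,0,0,0])
for i in range(0,30,5): print([list(map(float,x)) for x in r[i:i+5]])
```

```text
[[0.0, -0.8, -15.3, 0.0, 0.0, 0.0, 0.0], [0.0, -2.4, -15.1, 0.0, 0.0, 0.0, 0.0], [0.0, -3.9, -14.7, 0.0, 0.0, 0.0, 0.0], [0.0, -5.5, -14.3, 0.0, 0.0, 0.0, 0.0], [0.0, -7.0, -13.6, 0.0, 0.0, 0.0, 0.0]]
[[0.0, -8.3, -12.8, 0.0, 0.0, 0.0, 0.0], [0.0, -9.6, -11.9, 0.0, 0.0, 0.0, 0.0], [0.0, -10.8, -10.8, 0.0, 0.0, 0.0, 0.0], [0.0, -11.9, -9.6, 0.0, 0.0, 0.0, 0.0], [0.0, -12.8, -8.3, 0.0, 0.0, 0.0, 0.0]]
[[0.0, -13.6, -7.0, 0.0, 0.0, 0.0, 0.0], [0.0, -14.3, -5.5, 0.0, 0.0, 0.0, 0.0], [0.0, -14.7, -3.9, 0.0, 0.0, 0.0, 0.0], [0.0, -15.1, -2.4, 0.0, 0.0, 0.0, 0.0], [0.0, -15.3, -0.8, 0.0, 0.0, 0.0, 0.0]]
[[0.0, -15.3, 0.8, 0.0, 0.0, 0.0, 0.0], [0.0, -15.1, 2.4, 0.0, 0.0, 0.0, 0.0], [0.0, -14.7, 3.9, 0.0, 0.0, 0.0, 0.0], [0.0, -14.3, 5.5, 0.0, 0.0, 0.0, 0.0], [0.0, -13.6, 7.0, 0.0, 0.0, 0.0, 0.0]]
[[0.0, -12.8, 8.3, 0.0, 0.0, 0.0, 0.0], [0.0, -11.9, 9.6, 0.0, 0.0, 0.0, 0.0], [0.0, -10.8, 10.8, 0.0, 0.0, 0.0, 0.0], [0.0, -9.6, 11.9, 0.0, 0.0, 0.0, 0.0], [0.0, -8.3, 12.8, 0.0, 0.0, 0.0, 0.0]]
[[0.0, -7.0, 13.6, 0.0, 0.0, 0.0, 0.0], [0.0, -5.5, 14.3, 0.0, 0.0, 0.0, 0.0], [0.0, -3.9, 14.7, 0.0, 0.0, 0.0, 0.0], [0.0, -2.4, 15.1, 0.0, 0.0, 0.0, 0.0], [0.0, -0.8, 15.3, 0.0, 0.0, 0.0, 0.0]]
```

Emit:
jog_arm(motion=[[0,-0.8,-15.3,0,0,0,0],[0,-2.4,-15.1,0,0,0,0],[0,-3.9,-14.7,0,0,0,0],[0,-5.5,-14.3,0,0,0,0],[0,-7,-13.6,0,0,0,0]])

```text
t: 13.3
position: [0.5759, -0.0002, 0.1134]
ee_rot: [0.001, 1.0, -0.026, 0.0]
ft_force: [3.7, -1.2, -4.5]
opening: 0.0102
gripper_force: 58.3
```

Emit:
jog_arm(motion=[[0,-8.3,-12.8,0,0,0,0],[0,-9.6,-11.9,0,0,0,0],[0,-10.8,-10.8,0,0,0,0],[0,-11.9,-9.6,0,0,0,0],[0,-12.8,-8.3,0,0,0,0]])

```text
t: 13.92
position: [0.5786, 0.0499, 0.1689]
ee_rot: [0.005, 1.0, -0.026, 0.001]
ft_force: [-1.1, -11.4, 7.2]
opening: 0.0098
gripper_force: 58.5
```

Emit:
jog_arm(motion=[[0,-13.6,-7,0,0,0,0],[0,-14.3,-5.5,0,0,0,0],[0,-14.7,-3.9,0,0,0,0],[0,-15.1,-2.4,0,0,0,0],[0,-15.3,-0.8,0,0,0,0]])

```text
t: 14.55
position: [0.5825, 0.1253, 0.1897]
ee_rot: [0.002, 1.0, -0.026, 0.002]
ft_force: [-0.6, -3.3, 7.2]
opening: 0.0091
gripper_force: 64.7
```

Emit:
jog_arm(motion=[[0,-15.3,0.8,0,0,0,0],[0,-15.1,2.4,0,0,0,0],[0,-14.7,3.9,0,0,0,0],[0,-14.3,5.5,0,0,0,0],[0,-13.6,7,0,0,0,0]])

```text
t: 15.18
position: [0.5864, 0.2006, 0.1671]
ee_rot: [-0.0, 1.0, -0.026, 0.001]
ft_force: [1.4, -1.4, 4.9]
opening: 0.0098
gripper_force: 68.9
```

Emit:
jog_arm(motion=[[0,-12.8,8.3,0,0,0,0],[0,-11.9,9.6,0,0,0,0],[0,-10.8,10.8,0,0,0,0],[0,-9.6,11.9,0,0,0,0],[0,-8.3,12.8,0,0,0,0]])

```text
t: 15.8
position: [0.5891, 0.2535, 0.1111]
ee_rot: [0.0, 1.0, -0.026, -0.0]
ft_force: [3.8, -2.2, 3.8]
opening: 0.009
gripper_force: 73.7
```

Emit:
jog_arm(motion=[[0,-7,13.6,0,0,0,0],[0,-5.5,14.3,0,0,0,0],[0,-3.9,14.7,0,0,0,0],[0,-2.4,15.1,0,0,0,0],[0,-0.8,13.5,0,0,0,0]])

```text
t: 16.42
position: [0.5901, 0.2732, 0.04]
ee_rot: [-0.0, 1.0, -0.026, 0.0]
ft_force: [2.1, -0.2, 0.2]
opening: 0.0091
gripper_force: 76.4
```

Emit:
jog_arm(motion=[[0,0,1.5,0,0,0,0],[0,0,0,0,0,0,0],[0,0,0,0,0,0,0],[0,0,0,0,0,0,0.45],[0,0,0,0,0,0,0.45]])

```text
t: 17.05
position: [0.589, 0.2775, 0.0405]
ee_rot: [-0.004, 1.0, -0.028, -0.001]
ft_force: [-1.6, 15.4, 1.5]
opening: 0.0385
gripper_force: 0.0
```

Emit:
jog_arm(motion=[[0,0,0,0,0,0,0.45],[0,0,0,0,0,0,0.45],[0,0,-20,0,0,0,0.45],[0,0,-40,0,0,0,0.45],[0,0,-50,0,0,0,0.45]])

```text
t: 17.68
position: [0.5874, 0.2718, 0.1493]
ee_rot: [0.001, 1.0, -0.026, -0.003]
ft_force: [0.6, 0.7, 0.4]
opening: 0.0384
gripper_force: 0.0
```

Emit:
jog_arm(motion=[[-30,0,-30,0,0,0,0.45],[-40,0,-30,0,0,0,0.45],[-40,0,0,0,0,0,0.45],[0,0,0,0,0,0,0.45],[0,0,0,0,0,0,0.45]])

```text
t: 18.3
position: [0.4799, 0.2782, 0.2096]
ee_rot: [0.0, 1.0, -0.026, -0.0]
ft_force: [0.7, 0.4, 0.2]
opening: 0.0385
gripper_force: 0.0
```

Run:
```python
from h import *
o=env.get_obs(); print(o['t'],o['position'])
for c in ['side','top']:
    im=env.read_camera(c); W=cloud(im); save(im,c+'9.png')
    a=im['color'][110:230,210:400] if c=='side' else im['color'][90:240,60:320]
    cv2.imwrite('pics/c_%s9.png'%c,cv2.resize(a,None,fx=3,fy=3,interpolation=cv2.INTER_CUBIC)[:,:,::-1])
    X,Y,Z=np.moveaxis(W,-1,0); m=(abs(X-.588)<.07)&(abs(Y-.305+.031)<.02)&(Z>.03)&(Z<.12); print(c,'bar',m.sum(),np.nanmean(W[m],0))
    m=(abs(X-.585)<.06)&(abs(Y-.18)<.03); print('plate',np.nanpercentile(Z[m],[10,50,90]))
```

```text
18.3 [0.47986191 0.27817264 0.2096342 ]
side bar 59 [0.58704356 0.27070648 0.05576047]
plate [0.02691365 0.07928968 0.08356904]
top bar 372 [0.58581295 0.26999086 0.05444803]
plate [0.07813593 0.08031276 0.082457  ]
```

View pics/c_side9.png

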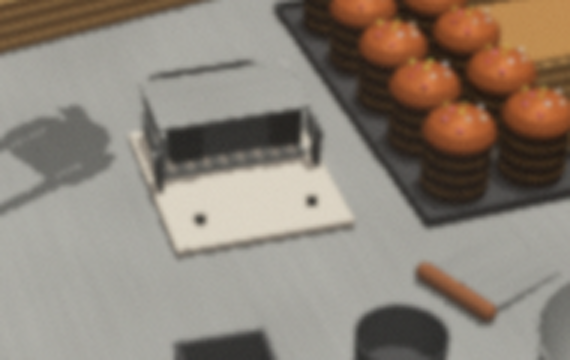

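View pics/top9.png

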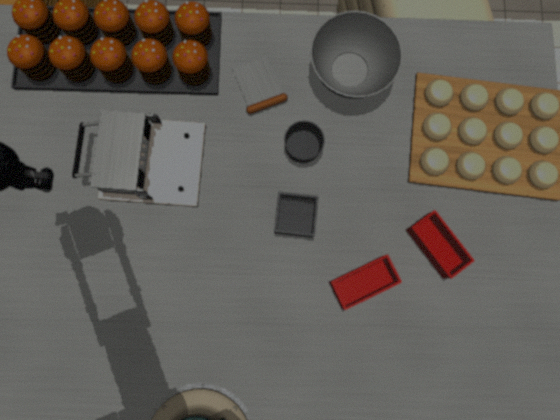

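The cradle is shut: bar at 49 mm, plate level at 80 mm. The dark tin shows between the halves, and the square and round tins are where they were.

```bash
python3 -c "
from bench import env
print(env.close_job())"
```

```text
the job is handed in; nothing more can be done
None
```

I set the loaf tin mouth up in the hinged half, let go, swung the cradle shut by its bar so it should lie mouth down on the slats, and handed the job in at about 18 s; the cameras show it shut and level, with the square and round tins unmoved, but the tin was only partly visible inside.

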